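# Prop the sagging plaster head

### The job

The plaster head lying over the stack of boards has sagged on its neck pin. Take the loose wooden prop with the red tail, lay it flat on the boards between the two battens with its bevelled end towards the head, and slide it in under the head until it is fully home, bearing on the rubber buffer of the neck block that you cannot see, and carries the head. Push gently, without squashing the buffer flat, do not press or knock the head with the robot, and leave the other things on the bench where they are.

Things in the scene. Friction and masses are not known exactly. Their poses are not given: they have to be found in the camera images.
- prop: Loose pale wooden prop, 150 long x 50 wide x 30 mm thick, about 0.15 kg, lying flat on the table. Origin: centre of its underside; x points to its bevelled nose, z up. The top slopes down over the last 55 mm of the nose, from 30 to 14 mm; the other 95 mm are full thickness. The last 22 mm at the tail are painted red.
- nose (a point): Middle of the lower edge of the prop's bevelled end (75 mm ahead of the prop's origin).
- tail (a point): Centre of the prop's flat red end face (75 mm behind the prop's origin, 15 mm above its underside).
- stand: Fixed stack of two boards, 550 x 170 mm, carrying a white reclining plaster figure. Origin on the table straight below the nominal face of the neck block's buffer; x runs along the lane, the way the prop is pushed (towards the torso), z up. The top board (the lane), 44 mm above the table, starts at x = -310 mm. The torso begins at x = 36 mm.
- stop (a point): Nominal buffer face, on the lane surface; axes as the stand's. The dark wooden neck block with its rubber buffer, 56 wide, 25 mm high, is clamped up to 3 mm nearer or 19 mm farther than this, hidden under the head: feel for it. Two dark battens, 8 high, 12 mm wide, from x = -300 to 0 mm, leave a 60 mm wide lane centred on y = 0.
- buffer (a joint): Squeeze of the black rubber buffer on the neck block's face, m: 0 untouched, grows as the prop is pressed against it, 3 N per mm, solid at 0.012. More than 0.008 (24 N) is too hard a push. Friction under the head keeps it slightly squeezed once the prop has been pushed home.
- neck (a joint): Hinge of the head on its pin (pin across the lane, 25 mm beyond the nominal buffer face and 60 mm above the lane). 0 rad: sagged, as at the start; grows as the head is lifted, about 0.045 rad when it rests flat on the prop fully inserted.
- head: White plaster head, face up over the lane, 164 x 100 x 120 mm, about 0.4 kg, free to turn up on its pin (its origin). Its flat underside, 56 mm wide, covers stand x = -105 to -12 mm; sagged, its outer edge is 25 mm above the lane (30 mm when propped). The top is 145 mm above the lane.
- crown (a point): Outermost point of the head's rounded crown, which overhangs the lane out to stand x = -164 mm, about 88 mm above the lane when sagged; the fully home prop's tail (x = -153 to -131 mm) ends well under it, so an upright tool does not fit.
- jar: Glass jar with steel lid, 72 mm across, 100 mm high, beyond the figure. Origin: centre of its base.
- brush: Brush, 190 mm long, lying beside the stand. Origin at its underside.
- spatula: Spatula, 200 mm long, lying on the robot's side of the stand. Origin at its underside.
- bowl: Blue plaster bowl, 110 mm across, 50 mm high. Origin: centre of its base.
- hammer: Hammer lying near the robot. Origin at its underside.
- offcut: Offcut of board, 70 x 120 x 22 mm. Origin: centre of its underside.

How it is judged:
By the outcome, as a careful person would: the job done as asked, in the order asked, and still so for the second after the job is handed in, with the robot touching nothing.
It also fails if it takes over 54 s, if anything falls off the work surface, if the arm or the gripper's body presses on something with over 40 N, if the wrist force passes 120 N, or if a joint passes its speed limit or range.

### The arm

A 6-joint arm with a two-finger parallel gripper is mounted at the origin on the work surface. World frame = base frame: x ahead of the robot, y to its left, z up, the work surface at z = 0. Lengths are in m, angles in rad, forces in N, time in s.
With the tool pointing down it reaches from about 0.25 to 0.85 m from the base axis. Payload 12.5 kg.
Tool frame: the origin (TCP) lies between the finger pads; the fingertips stand 14 mm ahead of it and the grasp point (between the pads) lies 5 mm behind it; z points along the fingers, y is the line along which they close (so a half turn about z gives the same grasp; the last joint's range is limited). The gripper opens to 93 mm and grips with 3 to 60 N. Pads are 15 mm wide; open, the fingers measure 128 mm over their backs; the gripper's body (75 mm by 188 mm) begins 65 mm behind the grasp point.
Start: joints at [-1.31, 0.351, 1.652, -0, 1.139, -0.085], TCP at [0.186, -0.517, 0.233] pointing down, gripper open.
Joint ranges: [-2.75, 2.75], [-0.79, 2.1], [0.01, 2.65], [-1.57, 4.71], [0.07, 3.14], [-2.87, 2.87]. Speed limits (rad/s): [2.22, 2.22, 2.79, 3.14, 3.14, 3.14].

### API

Orientations are given as a rotation vector (axis times angle).
In Python, from bench import robot gives the robot as it stands. The module is installed in compiled form; this text tells all that it offers.
- The arm moves only by the shell command python3 -m crank 'ROWS' [OPENING] [FORCE]. ROWS is JSON, a list that holds one entry, the list of rows, each a list of 4 numbers: the shift along the tool's x, y, z in cm, then the turn about the tool's z in degrees. A call has 1 to 10 rows; each row shifts and turns the commanded pose from where the row before left it, along the tool's axes as they then stand; what a row does not reach is not made up. A row lasts 1/8 s, in which the tool goes at most 62.5 mm and 10.7 degrees, less where a joint would pass 70% of its speed; a pose out of reach is approached as far as the arm can. A call with a gripper value outside its range is refused whole. OPENING is the closure, from -1 (fully open) to 1 (shut), set as the call begins (- or left out, the last holds). The fingers move at their own pace and stop on an object; FORCE is the grip in N (left out, the last holds). Time passes only in rows, so rows that do not move let the fingers close. It gives the time, the measured TCP pose, the force, the opening and the grip force at its end, in the units of the state.
- robot.get_obs(): the state, without advancing time (a new reading comes with each control period).
- robot.capture(name): name is "scene" or "top"; returns the picture (480x640x3 uint8, red, green, blue); there is no depth.
- robot.camera_model(name): a dict with "K" (3x3 intrinsics, pixels), "k1" (the pictures are not rectified: a ray, as slopes to the right and down, at radius r is drawn at 1 + k1 r^2 times it, then the intrinsics apply), "R" (3x3) and "t" (3): a world point X has camera coordinates R X + t. Camera axes: x right, y down, z forward; pixel columns grow to the right and rows downward; lengths in m; the calibration is good to about 2 mm. A picture is of the moment at which its call begins. camera_model takes no time and is no camera call.
- robot.finish_job(): hands the job in; it is judged then, once.
The state is a dict: "clock": time; "q": joint angles; "joint_velocities": joint speeds; "joint_efforts": joint torques, N m; "tool_pos": TCP position; "orientation": TCP orientation; "wrist_force": force on the tool from outside, world axes, zero at the start; "torque": the same for the moment, N m; "finger_gap": finger opening in m; "grip_force": force on a finger pad.
Only numpy, scipy, OpenCV 4.12 (cv2) and the standard library are available. Lean on these libraries where they do the work, as an engineer would, in place of code of your own. Each camera call takes 0.05 s, during which the arm holds its last target. There are 200 camera calls.

## Working session

There is one attempt and no reset: what is moved stays moved. The work goes in short steps, Python scripts to look and compute and a shell command to move; the robot and the scene stay as the last step left them, time stands still between calls to the robot, and variables do not carry over. Pictures are saved under pics/ and viewed, at most 10 in all, crops included, and the job is handed in when it is done.

```bash
mkdir -p pics; python3 - <<'E'
from bench import robot
import cv2,numpy as np
for n in("scene","top"):
    cv2.imwrite(f"pics/{n}0.png",robot.capture(n)[:,:,::-1]); m=robot.camera_model(n); print(n,{k:np.round(v,4).tolist() for k,v in m.items()})
o=robot.get_obs(); print(o)
E
```

```text
scene {'K': [[497.9449, 0.0, 320.4135], [0.0, 497.9449, 241.1419], [0.0, 0.0, 1.0]], 'k1': -0.1124, 'R': [[0.1619, 0.9868, 0.0107], [0.7266, -0.1119, -0.6779], [-0.6677, 0.1175, -0.7351]], 't': [-0.0713, -0.3062, 1.5128]}
top {'K': [[536.8292, 0.0, 326.7611], [0.0, 536.8292, 236.1801], [0.0, 0.0, 1.0]], 'k1': -0.1335, 'R': [[0.027, -0.9996, -0.0], [-0.9948, -0.0269, -0.0981], [0.0981, 0.0027, -0.9952]], 't': [-0.0274, 0.5283, 1.5592]}
{'clock': 0.1, 'q': array([-1.30964483e+00,  3.51176782e-01,  1.65231038e+00, -2.80459078e-05,
        1.13911293e+00, -8.45941449e-02]), 'joint_velocities': array([ 0.00213005, -0.00154906, -0.00252299, -0.00052496,  0.00071258,
        0.00067105]), 'joint_efforts': array([ 9.90904118e-04, -4.98027384e+01, -2.85703826e+01,  7.00334483e-02,
        2.38702318e-02, -7.00967962e-05]), 'tool_pos': array([ 0.18634312, -0.51717693,  0.23217721]), 'orientation': array([-3.09377665e+00, -5.40240888e-01,  1.79309494e-04]), 'wrist_force': array([-0.03418081,  0.48572806,  0.38219699]), 'torque': array([ 0.00561185,  0.01476296, -0.02740462]), 'grip_force': 0.0, 'finger_gap': 0.09286922442733608}
```

View pics/scene0.png

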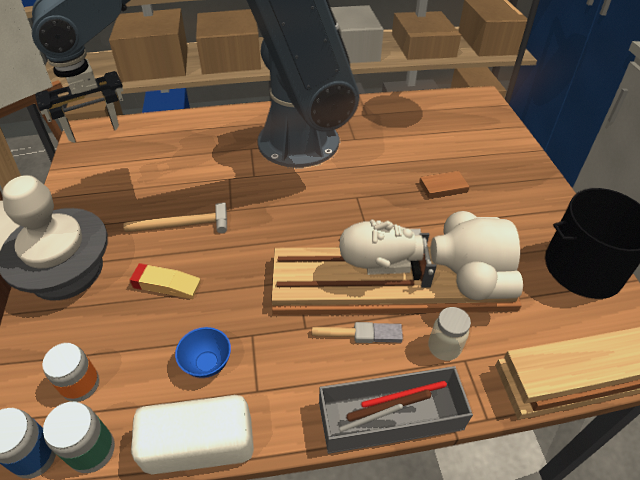

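View pics/top0.png

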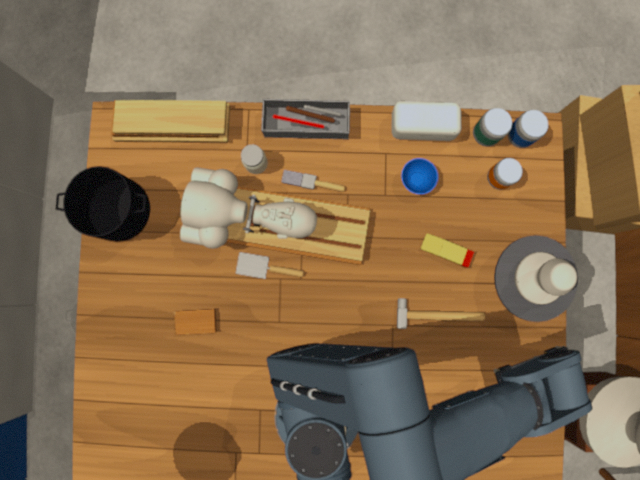

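The top view shows the prop at about (447,250), with its red tail at (467,257). The lane's open end runs from about (371,208) to (362,262) and the crown is at (317,217). The scene view shows the prop at (165,282). Next I'll measure the prop and the battens.

```bash
cat > h.py <<'E'
import numpy as np,cv2
from bench import robot
def ray(n,uv):
    m=robot.camera_model(n);K,R,t=map(np.array,(m["K"],m["R"],m["t"]))
    d=cv2.undistortPoints(np.float64(uv).reshape(-1,1,2),K,np.array([m["k1"],0,0,0.]))[:,0]
    return -R.T@t,np.c_[d,np.ones(len(d))]@R
def plane(n,uv,z):
    c,d=ray(n,uv); return c+d*((z-c[2])/d[:,2])[:,None]
def proj(n,X):
    m=robot.camera_model(n);K,R,t=map(np.array,(m["K"],m["R"],m["t"]))
    return cv2.projectPoints(np.float64(X).reshape(-1,3),cv2.Rodrigues(R)[0],t,K,np.array([m["k1"],0,0,0.]))[0][:,0]
E
python3 - <<'E'
from h import *
for n,(x0,y0,x1,y1) in(("top",(410,225,490,280)),("scene",(120,255,210,305))):
    im=cv2.cvtColor(cv2.imread(f"pics/{n}0.png"),cv2.COLOR_BGR2HSV)
    H,S,V=cv2.split(im)
    box=np.zeros(H.shape,bool);box[y0:y1,x0:x1]=1
    red=box&((H<4)|(H>174))&(S>170)&(V>90); yel=box&(H>20)&(H<35)&(S>90)&(V>130)
    for nm,m in(("red",red),("yel",yel),("all",red|yel)):
        c=max(cv2.findContours(m.astype(np.uint8),0,1)[0],key=cv2.contourArea)
        r=cv2.minAreaRect(c); M=cv2.moments(c)
        cen=[[M["m10"]/M["m00"],M["m01"]/M["m00"]]]
        print(n,nm,cv2.contourArea(c),np.round(cen,1),"z.03",plane(n,cen,.03).round(4), "corners",plane(n,cv2.boxPoints(r),.03)[:,:2].round(4).tolist())
a=cv2.imread("pics/top0.png")[190:275,235:385];b=cv2.imread("pics/scene0.png")[210:320,260:440]
a=cv2.resize(a,(600,340),interpolation=2);b=cv2.resize(b,(425,260),interpolation=2)
out=np.zeros((600,600,3),np.uint8);out[:340]=a;out[340:,:425]=b;cv2.imwrite("pics/stand.png",out)
E
```

```text
top red 45.5 [[467.3 258.5]] z.03 [[ 0.4732 -0.4309  0.03  ]] corners [[0.4528, -0.4179], [0.4958, -0.4321], [0.492, -0.4449], [0.4489, -0.4305]]
top yel 727.0 [[443.3 248.3]] z.03 [[ 0.5017 -0.3587  0.03  ]] corners [[0.4989, -0.2875], [0.5493, -0.3065], [0.5049, -0.4305], [0.4546, -0.411]]
top all 727.0 [[443.3 248.3]] z.03 [[ 0.5017 -0.3587  0.03  ]] corners [[0.4989, -0.2875], [0.5493, -0.3065], [0.5049, -0.4305], [0.4546, -0.411]]
scene red 118.5 [[137.6 272.4]] z.03 [[ 0.4814 -0.43    0.03  ]] corners [[0.4988, -0.447], [0.4483, -0.4282], [0.4618, -0.4122], [0.5116, -0.4313]]
scene yel 927.5 [[170.2 278.8]] z.03 [[ 0.5114 -0.3544  0.03  ]] corners [[0.5071, -0.4254], [0.4503, -0.418], [0.5142, -0.2874], [0.5673, -0.2987]]
scene all 1080.0 [[165.7 277.9]] z.03 [[ 0.5073 -0.3646  0.03  ]] corners [[0.5006, -0.4462], [0.4418, -0.4401], [0.513, -0.2873], [0.5675, -0.2981]]
```

View pics/stand.png

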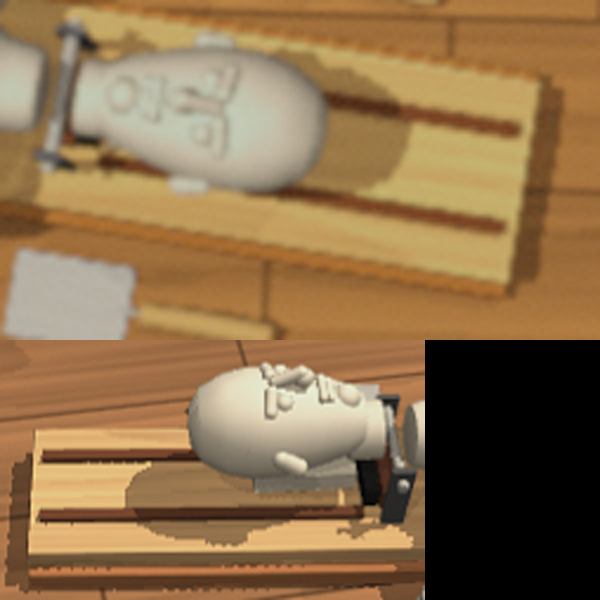

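The enlarged stand shows the batten ends at crop (519,130) and (503,227), the board corner at (540,80), and the crown at (327,120).

```bash
python3 - <<'E'
from h import *
f=lambda U,V,s,x0,y0:[x0+(U+.5)/s-.5,y0+(V+.5)/s-.5]
T=lambda U,V:f(U,V,4,235,190); S=lambda U,V:f(U,V,425/180,260,210)
for n,img,ctl in(("top","pics/top0.png",[(T(330,98),T(519,130)),(T(290,192),T(503,227))]),("scene","pics/scene0.png",[(S(40,456),S(185,455)),(S(40,516),S(360,512))])):
    if n=="scene": ctl=[([u,v-340/(260/110)] ,[p,q-340/(260/110)]) for (u,v),(p,q) in ctl]
    g=255-cv2.imread(img)[:,:,2].astype(float)
    for a,b in ctl:
        a,b=np.array(a),np.array(b);d=(b-a)/np.linalg.norm(b-a);nn=np.array([-d[1],d[0]]);P=[]
        for s in np.linspace(.08,.92,25):
            o=np.arange(-4,4.01,.25);pt=(a+s*(b-a)+o[:,None]*nn).astype(np.float32)
            w=cv2.remap(g.astype(np.float32),pt[:,0],pt[:,1],1).ravel()
            w=np.clip(w-np.median(w)-.3*(w.max()-np.median(w)),0,None);P.append(a+s*(b-a)+nn*(w@o/w.sum()))
        W=plane(n,P,.050)[:,:2];vx,vy,x,y=cv2.fitLine(W.astype(np.float32),cv2.DIST_HUBER,0,.01,.01).ravel()
        if vy<0:vx,vy=-vx,-vy
        r=(W-[x,y])@[-vy,vx]
        print(n,"ends",plane(n,[a,b],.05)[:,:2].round(4).tolist(),"ang",np.degrees(np.arctan2(vy,vx)).round(2),"pt",x.round(4),y.round(4),"rms",r.std().round(4))
print("corner",plane("top",[T(540,80),T(510,287)],.044).round(4).tolist())
print("crown", plane("top",[T(327,120)],.132).round(4).tolist())
E
```

```text
top ends [[0.5904, 0.0166], [0.5706, -0.1218]] ang 82.27 pt 0.5791 -0.0569 rms 0.0005
top ends [[0.5207, 0.0437], [0.4993, -0.1116]] ang 81.32 pt 0.5076 -0.0514 rms 0.0006
scene ends [[0.5064, -0.1116], [0.5264, 0.0259]] ang 81.91 pt 0.5193 -0.0521 rms 0.0005
scene ends [[0.5786, -0.1191], [0.6197, 0.1732]] ang 82.37 pt 0.6051 0.0474 rms 0.0008
corner [[0.6088, -0.1369, 0.044], [0.4562, -0.118, 0.044]]
crown [[0.5635, 0.0165, 0.132]]
```

```bash
python3 - <<'E'
from h import *
def tri(a,b):
    c1,d1=ray("top",[a]);c2,d2=ray("scene",[b]);d1,d2=d1[0],d2[0]
    s=np.linalg.lstsq(np.c_[d1,-d2],c2-c1,rcond=None)[0];p,q=c1+s[0]*d1,c2+s[1]*d2
    return ((p+q)/2).round(4),(q-p).round(4)
T=lambda U,V:[235+(U+.5)/4-.5,190+(V+.5)/4-.5]
print("far corner",tri(T(540,80),(271.6,299.8)),plane("scene",[(271.6,299.8)],.044).round(4))
print("near corner",tri(T(510,287),(274.5,247.8)),plane("scene",[(274.5,247.8)],.044).round(4))
print("batten ends",tri(T(519,130),(276.7,284.2)),tri(T(503,227),(276.9,258.8)))
for n in("top","scene"): print(proj(n,robot.get_obs()["tool_pos"]))
E
```

```text
far corner (array([ 0.6096, -0.1356,  0.0392]), array([ 0.0003,  0.0034, -0.0002])) [[ 0.6134 -0.1339  0.044 ]]
near corner (array([ 0.457 , -0.1155,  0.0342]), array([ 0.0006,  0.0062, -0.0004])) [[ 0.4664 -0.1128  0.044 ]]
batten ends (array([ 0.5717, -0.1205,  0.0423]), array([ 0.0004,  0.0036, -0.0002])) (array([ 0.4999, -0.1114,  0.0432]), array([ 0.0001,  0.0013, -0.0001]))
[[518.97391023 365.9798961 ]]
[[ 91.54892391 128.44877141]]
```

```bash
python3 -m crank '[[[5,0,0,0],[5,0,0,0],[5,0,0,0],[5,0,0,0],[5,0,0,0],[5,0,0,0],[1.3,0.4,0,0]]]' -1; python3 -m crank '[[[0,0,2,-10],[0,0,2,-10],[0,0,2,-10],[0,0,2,-10],[0,0,2,-10.5],[0,0,0,0]]]'; python3 - <<'E'
from h import *
cv2.imwrite("pics/a.png",np.vstack([cv2.resize(robot.capture("top")[190:310,390:550,::-1],(400,300),interpolation=2),cv2.resize(robot.capture("scene")[190:310,80:240,::-1],(400,300),interpolation=2)]))
o=robot.get_obs();print(o["tool_pos"],o["orientation"],o["q"]);print(proj("top",o["tool_pos"]),proj("scene",o["tool_pos"]))
E
```

```text
clock: 0.98
tool_pos: [0.4843, -0.4137, 0.232]
orientation: [-3.093, -0.545, 0.0]
wrist_force: [-0.1, -0.2, -0.5]
finger_gap: 0.0925
grip_force: 0.0
clock: 1.72
tool_pos: [0.481, -0.415, 0.1312]
orientation: [-2.568, -1.805, 0.001]
wrist_force: [0.2, 1.4, 0.3]
finger_gap: 0.0929
grip_force: 0.0
[ 0.48202265 -0.4155923   0.1331787 ] [ 2.57257245e+00  1.80267782e+00 -3.43044331e-06] [-7.84630494e-01  6.13220482e-01  1.49893084e+00 -6.16139048e-05
  1.02915520e+00 -4.36233412e-01]
[[471.46329092 253.07749975]] [[131.92325022 241.26343636]]
```

View pics/a.png

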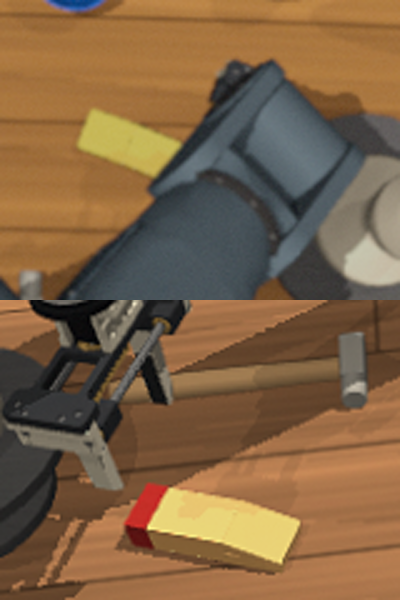

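The crop shows the open fingers over the red tail end. Their tip midpoint is at scene (134,248), against (132,245) predicted, so the scene camera reads slightly long in x and I'll weight the top view. Now I'll descend and grip.

```bash
python3 -m crank '[[[0,0,4,0],[0,0,4,0],[0,0,2,0],[0,0,0.7,0],[0,0,0,0]]]'; python3 -m crank '[[[0,0,0,0],[0,0,0,0],[0,0,0,0],[0,0,0,0],[0,0,0,0],[0,0,0,0]]]' 1 20;  python3 -m crank '[[[0,0,-2,0],[0,0,-4,0],[0,0,-4,0],[0,0,0,0]]]'; python3 - <<'E'
from h import *
cv2.imwrite("pics/b.png",np.vstack([cv2.resize(robot.capture("top")[190:310,390:550,::-1],(400,300),interpolation=2),cv2.resize(robot.capture("scene")[190:310,80:240,::-1],(400,300),interpolation=2)]))
o=robot.get_obs();print(o["tool_pos"],o["wrist_force"])
E
```

```text
clock: 2.45
tool_pos: [0.4827, -0.4155, 0.0265]
orientation: [2.568, 1.807, 0.0]
wrist_force: [0.1, 0.3, 0.8]
finger_gap: 0.0932
grip_force: 0.0
clock: 3.2
tool_pos: [0.4823, -0.4151, 0.0257]
orientation: [2.568, 1.809, 0.0]
wrist_force: [-0.6, -0.0, 0.8]
finger_gap: 0.0498
grip_force: 19.9
clock: 3.7
tool_pos: [0.4835, -0.4163, 0.13]
orientation: [2.563, 1.805, 0.002]
wrist_force: [0.1, -0.5, -0.8]
finger_gap: 0.0503
grip_force: 19.9
[ 0.48212799 -0.41494319  0.12600306] [ 0.4813623  -0.02113418 -1.83224973]
```

View pics/b.png

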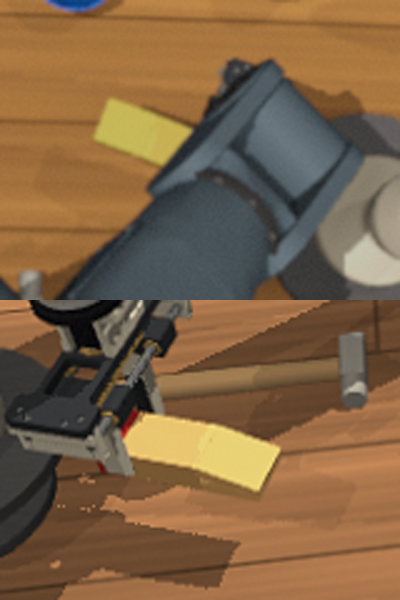

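```bash
python3 -m crank '[[[4,-0.7,0,0],[4,-0.7,0,0],[4,-0.7,0,0],[4,-0.7,0,0],[4,-0.7,0,0],[4,-0.7,0,0],[4,-0.6,0,0],[0,0,0,-6],[0,0,0,-5.7],[0,0,0,0]]]'; python3 -m crank '[[[0,0,2,0],[0,0,0,0],[0,0,0,0]]]'; python3 - <<'E'
from h import *
cv2.imwrite("pics/c.png",np.vstack([cv2.resize(robot.capture("top")[180:290,235:435,::-1],(545,300),interpolation=2),cv2.resize(robot.capture("scene")[190:310,190:408,::-1],(545,300),interpolation=2)]))
o=robot.get_obs();print(o["tool_pos"],o["orientation"],o["wrist_force"])
E
```

```text
clock: 5.05
tool_pos: [0.5307, -0.135, 0.1246]
orientation: [-2.37, -2.059, 0.002]
wrist_force: [-0.8, -0.1, -1.6]
finger_gap: 0.05
grip_force: 19.9
clock: 5.42
tool_pos: [0.5314, -0.1354, 0.1058]
orientation: [-2.372, -2.06, 0.0]
wrist_force: [0.5, -0.1, -1.5]
finger_gap: 0.0497
grip_force: 19.9
[ 0.53162077 -0.13542453  0.10615351] [2.37107446e+00 2.06013997e+00 5.19023916e-04] [-0.05877645  0.08336847 -1.28052689]
```

View pics/c.png

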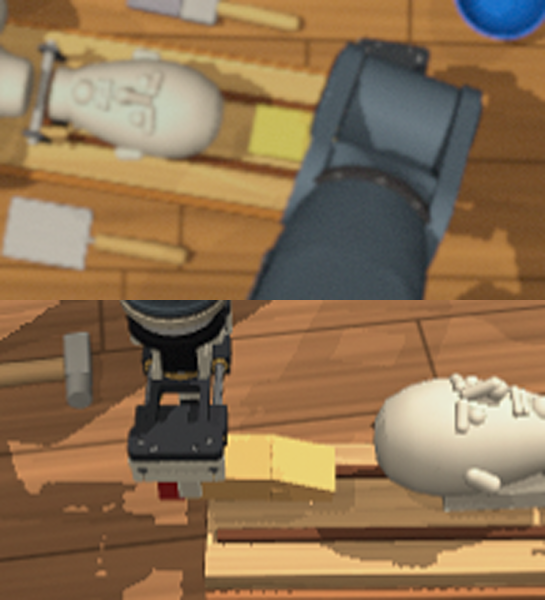

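The crop shows the prop held level above the lane. Its nose edge runs from crop (258,105) to (248,152), between the battens. I'll convert that and compare it with the lane centre.

```bash
python3 - <<'E'
from h import *
C=lambda u,v:[235+(u+.5)/2.725-.5,180+(v+.5)/2.727-.5]
d=np.array([.1392,.9903]);n=np.array([.9903,-.1392])
P=plane("top",[C(258,105),C(248,152)],.095)[:,:2];print(P.round(4),"perp",(P@n).round(4),"s",(P@d).round(4))
t=np.array([.5316,-.1354]);print("tcp perp",t@n,"s",t@d)
im=robot.capture("top");H=cv2.cvtColor(im,cv2.COLOR_RGB2HSV)
m=(H[...,0]>24)&(H[...,0]<35)&(H[...,1]>110)&(H[...,2]>130);m[:,:320]=0;m[:,355:]=0;m[:210]=0;m[250:]=0
c=max(cv2.findContours(m.astype(np.uint8),0,1)[0],key=cv2.contourArea);M=cv2.moments(c);print(cv2.contourArea(c),cv2.boundingRect(c))
g=plane("top",[[M["m10"]/M["m00"],M["m01"]/M["m00"]]],.10)[:,:2];print(g,g@n,g@d)
E
```

```text
[[ 0.5734 -0.0193]
 [ 0.5241 -0.0103]] perp [0.5705 0.5204] s [0.0607 0.0628]
tcp perp 0.54529116 s -0.0600879
306.5 (327, 219, 22, 20)
[[ 0.54433424 -0.04216301]] [0.54492329] [0.0340173]
```

```bash
python3 -m crank '[[[0,0,2,0],[0,0,1,0],[0,0,0.4,0],[0,0,0,0]]]';python3 -m crank '[[[0,0,0.2,0],[0,0,0,0]]]';  python3 -m crank '[[[2,0,0,0],[2,0,0,0],[2,0,0,0],[2,0,0,0],[0,0,0,0],[0,0,0,0]]]'
```

```text
clock: 6.08
tool_pos: [0.5315, -0.1353, 0.0718]
orientation: [-2.371, -2.061, -0.0]
wrist_force: [0.3, 0.8, -2.1]
finger_gap: 0.0499
grip_force: 19.9
clock: 6.32
tool_pos: [0.5316, -0.1353, 0.0699]
orientation: [2.371, 2.061, 0.0]
wrist_force: [-0.2, -0.6, -1.8]
finger_gap: 0.0503
grip_force: 19.9
clock: 7.08
tool_pos: [0.5426, -0.056, 0.0697]
orientation: [2.37, 2.062, 0.0]
wrist_force: [0.0, 0.5, 0.1]
finger_gap: 0.0503
grip_force: 19.9
```

```bash
python3 -m crank '[[[0,0,0,0],[0,0,0,0],[0,0,0,0],[0,0,0,0]]]' -0.2; python3 -m crank '[[[0,0,-4,0],[0,0,-6,0],[0,0,-6,0],[0,0,-6,0],[0,0,-6,0],[0,0,-6,0],[0,0,-6,0]]]'; python3 -m crank '[[[4.5,-4,0,0],[4.5,-4,0,0],[4.5,-4,0,0],[4.5,-4,0,0],[4.5,-4,0,0],[4.5,-4,0,0],[4.5,-4,0,0],[4.5,-4,0,0],[4.5,-4,0,0],[4.5,-4,0,0]]]' 1; python3 -m crank '[[[5,0,0,0],[0,0,-6,0],[0,0,-6,0],[0,0,-6,0],[0,0,-6,0],[0,0,0,0]]]'; python3 -c "
from bench import robot;print(robot.get_obs()['q'])"
```

```text
clock: 7.58
tool_pos: [0.5425, -0.0562, 0.0697]
orientation: [2.371, 2.061, 0.0]
wrist_force: [-0.3, 0.1, -1.0]
finger_gap: 0.0558
grip_force: 0.0
clock: 8.45
tool_pos: [0.542, -0.056, 0.4718]
orientation: [2.371, 2.061, 0.0]
wrist_force: [1.1, -0.5, -0.0]
finger_gap: 0.0557
grip_force: 0.0
clock: 9.7
tool_pos: [0.2074, 0.4465, 0.4698]
orientation: [-2.371, -2.062, -0.001]
wrist_force: [1.2, -0.6, 0.2]
finger_gap: 0.0006
grip_force: 0.0
clock: 10.45
tool_pos: [0.2165, 0.4957, 0.7025]
orientation: [-2.369, -2.059, -0.012]
wrist_force: [0.2, -0.1, -0.1]
finger_gap: 0.0004
grip_force: 0.0
[ 1.07296641e+00  3.73101718e-01  4.90345344e-01 -2.45920191e-05
  2.27030172e+00  1.21242506e+00]
```

```bash
python3 -m crank '[[[0,0,-5,0],[0,0,-5,0],[0,0,-5,0],[0,0,-5,0]]]'; python3 -c "
from bench import robot;print(robot.get_obs()['q'])"; python3 -m crank '[[[0,0,-3,0],[0,0,-3,0],[0,0,-3,0],[0,0,-3,0]]]'; python3 -c "
from bench import robot;print(robot.get_obs()['q'])"
```

```text
clock: 10.95
tool_pos: [0.1945, 0.4448, 0.7927]
orientation: [-2.355, -2.048, -0.068]
wrist_force: [0.0, -0.7, 0.8]
finger_gap: 0.0006
grip_force: 0.0
[1.06033685 0.4829903  0.01299371 0.00825547 2.59749124 1.20681276]
clock: 11.45
tool_pos: [0.1741, 0.3978, 0.8257]
orientation: [-2.343, -2.038, -0.112]
wrist_force: [0.4, -0.0, -0.2]
finger_gap: 0.0001
grip_force: 0.0
[1.04560145 0.40941503 0.01287769 0.01872071 2.63966316 1.20169901]
```

```bash
python3 -m crank '[[[4,0,-4.5,0],[4,0,-4.5,0],[4,0,-4.5,0],[4,0,-4.5,0],[4,0,-4.5,0],[4,0,-4.5,0]]]'; python3 -c "
from bench import robot;print(robot.get_obs()['q'])"
```

```text
clock: 12.2
tool_pos: [0.1422, 0.4581, 0.827]
orientation: [-2.281, -1.985, -0.299]
wrist_force: [0.2, 0.0, -0.2]
finger_gap: 0.0003
grip_force: 0.0
[1.16897869 0.41986334 0.01278554 0.01111679 2.4865803  1.31729432]
```

The out-of-reach behaviour tilts the fingers outward, towards +y, and the tilt persists. I'll continue until it reaches about 40°.

```bash
cat > st.py <<'E'
from bench import robot
import numpy as np,cv2
o=robot.get_obs();R=cv2.Rodrigues(o["orientation"])[0]
print("q",o["q"].round(3),"p",o["tool_pos"].round(4));print("R",R.round(3).tolist());z=R[:,2]
print("tilt",np.degrees(np.arccos(-z[2])).round(1),"az",np.degrees(np.arctan2(z[1],z[0])).round(1),"t",o["clock"],"F",o["wrist_force"].round(1))
d=np.array([.1392,.9903]);n=np.array([.9903,-.1392])
tip=o["tool_pos"]+.014*z;print("tip s",tip[:2]@d,"stand x",tip[:2]@d-.2588,"perp-.5454",tip[:2]@n-.5454,"z",tip[2])
E
python3 -m crank '[[[4.5,0,-4,0],[4.5,0,-4,0],[4.5,0,-4,0],[4.5,0,-4,0],[4.5,0,-4,0],[4.5,0,-4,0],[4.5,0,-4,0],[4.5,0,-4,0],[4.5,0,-4,0],[4.5,0,-4,0]]]'; python3 st.py
```

```text
clock: 13.45
tool_pos: [0.0991, 0.5126, 0.8677]
orientation: [-2.115, -1.848, -0.628]
wrist_force: [-0.0, 0.2, -0.0]
finger_gap: 0.0001
grip_force: 0.0
q [ 1.3    0.387  0.013 -0.022  2.231  1.416] p [0.0991 0.5126 0.8677]
R [[0.096, 0.984, 0.148], [0.871, -0.155, 0.467], [0.482, 0.084, -0.872]]
tilt 29.3 az 72.4 t 13.45 F [-0.   0.2 -0. ]
tip s 0.5281453006859452 stand x 0.26934530068594525 perp-.5454 -0.5175146600709859 z 0.8554996245406978
```

```bash
python3 -m crank '[[[4.5,-1,-4,0],[4.5,-1,-4,0],[4.5,-1,-4,0],[4.5,-1,-4,0],[4.5,-1,-4,0],[4.5,-1,-4,0],[4.5,-1,-4,0],[4.5,-1,-4,0]]]'; python3 st.py
```

```text
clock: 14.45
tool_pos: [-0.0021, 0.4834, 0.9421]
orientation: [-1.934, -1.708, -0.86]
wrist_force: [0.7, -0.1, 0.8]
finger_gap: 0.0001
grip_force: 0.0
q [ 1.574  0.288  0.013 -0.202  2.083  1.529] p [-0.0021  0.4834  0.9421]
R [[0.054, 0.983, 0.173], [0.725, -0.158, 0.671], [0.687, 0.089, -0.721]]
tilt 43.9 az 75.6 t 14.45 F [ 0.7 -0.1  0.8]
tip s 0.4880398811125093 stand x 0.2292398811125093 perp-.5454 -0.6136482598790511 z 0.9319555297528663
```

```bash
cat > go.py <<'E'
import sys,numpy as np,cv2
from bench import robot
o=robot.get_obs();R=cv2.Rodrigues(o["orientation"])[0];z=R[:,2]
d=np.array([.1392,.9903,0]);n=np.array([.9903,-.1392,0])
p=o["tool_pos"]
for a in sys.argv[1:]:   # stand x, perp offset, z of fingertip
    x,y,h=map(float,a.split(","));t=d*(x+.2588)+n*(.5454+y)+[0,0,h]-.014*z
    D=R.T@(t-p)*100;print(a,"tcp",t.round(3),"tool cm",D.round(2),"rows>=",np.linalg.norm(D)/6.2);p=t
E
python3 go.py -.2,-.1,.5 -.33,0,.16 -.33,0,.054
```

```text
-.2,-.1,.5 tcp [ 0.447 -0.013  0.51 ] tool cm [-63.21  48.17   5.59] rows>= 12.849323818345962
-.33,0,.16 tcp [ 0.528 -0.156  0.17 ] tool cm [-33.26   7.2   16.35] rows>= 6.088616804183802
-.33,0,.054 tcp [ 0.528 -0.156  0.064] tool cm [-7.28 -0.94  7.64] rows>= 1.709677419354839
```

```bash
python3 -m crank '[[[-4,3,0.35,0],[-4,3,0.35,0],[-4,3,0.35,0],[-4,3,0.35,0],[-4,3,0.35,0],[-4,3,0.35,0],[-4,3,0.35,0],[-4,3,0.35,0]]]'; python3 -m crank '[[[-4,3,0.35,0],[-4,3,0.35,0],[-4,3,0.35,0],[-4,3,0.35,0],[-4,3,0.35,0],[-4,3,0.35,0],[-4,3,0.35,0],[-4,3,0.35,0],[0,0,0,0]]]'; python3 st.py;python3 go.py -.33,0,.16 -.33,0,.054
```

```text
clock: 15.45
tool_pos: [0.1907, 0.2757, 0.7674]
orientation: [-1.937, -1.722, -0.859]
wrist_force: [0.2, 1.5, 0.5]
finger_gap: 0.0006
grip_force: 0.0
clock: 16.58
tool_pos: [0.4149, 0.0253, 0.5529]
orientation: [-1.94, -1.718, -0.851]
wrist_force: [-0.3, 0.4, 1.2]
finger_gap: 0.0006
grip_force: 0.0
q [-0.501 -0.09   1.566  0.752  1.809 -0.248] p [0.4149 0.0253 0.5529]
R [[0.054, 0.984, 0.172], [0.733, -0.156, 0.663], [0.679, 0.09, -0.729]]
tilt 43.2 az 75.5 t 16.575 F [-0.3  0.4  1.2]
tip s 0.0923674590884975 stand x -0.16643254091150247 perp-.5454 -0.13699447789907976 z 0.5427175573630784
-.33,0,.16 tcp [ 0.528 -0.156  0.17 ] tool cm [-38.63  10.48  17.84] rows>= 7.0674527583621956
-.33,0,.054 tcp [ 0.528 -0.156  0.064] tool cm [-7.19 -0.95  7.73] rows>= 1.709677419354839
```

```bash
python3 -m crank '[[[-3.9,1,1.8,0],[-3.9,1,1.8,0],[-3.9,1,1.8,0],[-3.9,1,1.8,0],[-3.9,1,1.8,0],[-3.9,1,1.8,0],[-3.9,1.1,1.8,0],[-3.9,1.1,1.8,0],[-3.7,1.1,1.7,0],[-3.7,1.1,1.7,0]]]'; python3 -m crank '[[[0,0,0,0]]]'; python3 st.py;python3 go.py -.33,0,.056 -.28,0,.056; python3 - <<'E'
from h import *
cv2.imwrite("pics/d.png",np.vstack([cv2.resize(robot.capture("top")[180:290,235:435,::-1],(545,300),interpolation=2),cv2.resize(robot.capture("scene")[190:310,190:408,::-1],(545,300),interpolation=2)]))
E
```

```text
clock: 17.82
tool_pos: [0.5289, -0.1547, 0.1736]
orientation: [-1.939, -1.726, -0.854]
wrist_force: [-0.1, -0.1, -0.4]
finger_gap: 0.0005
grip_force: 0.0
clock: 17.95
tool_pos: [0.528, -0.1543, 0.1726]
orientation: [-1.938, -1.721, -0.853]
wrist_force: [-0.2, 0.5, 0.2]
finger_gap: 0.0008
grip_force: 0.0
q [-0.678  0.573  1.667  0.697  1.338 -0.881] p [ 0.528  -0.1543  0.1726]
R [[0.051, 0.984, 0.172], [0.733, -0.154, 0.663], [0.679, 0.092, -0.729]]
tilt 43.2 az 75.5 t 17.95 F [-0.2  0.5  0.2]
tip s -0.06973840254713227 stand x -0.32853840254713224 perp-.5454 4.915400199279052e-05 z 0.16241612672451264
-.33,0,.056 tcp [ 0.528 -0.156  0.066] tool cm [-7.33 -0.98  7.65] rows>= 1.7165521398452268
-.28,0,.056 tcp [ 0.535 -0.106  0.066] tool cm [ 3.66 -0.08  3.4 ] rows>= 0.8064801325602255
```

View pics/d.png

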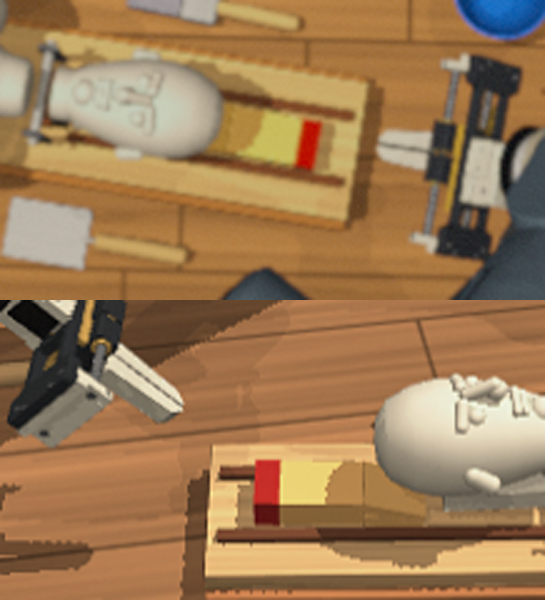

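The pictures show the prop flat between the battens, with its red tail at top crop (312,145), and the tilted closed fingers lined up behind it. I'll lower and push.

```bash
python3 -m crank '[[[-2.5,-0.3,2.6,0],[-2.5,-0.3,2.6,0],[-2.3,-0.4,2.5,0],[0,0,0,0],[0,0,0,0]]]'; python3 st.py; python3 go.py -.28,0,.055 -.215,0,.055
```

```text
clock: 18.68
tool_pos: [0.5288, -0.1559, 0.0695]
orientation: [-1.939, -1.725, -0.856]
wrist_force: [0.0, 0.3, 0.3]
finger_gap: 0.0006
grip_force: 0.0
q [-0.68   0.737  1.692  0.737  1.192 -1.016] p [ 0.5288 -0.1559  0.0695]
R [[0.048, 0.983, 0.175], [0.734, -0.153, 0.661], [0.677, 0.097, -0.729]]
tilt 43.2 az 75.1 t 18.675 F [0.  0.3 0.3]
tip s -0.07127529524533899 stand x -0.33007529524533896 perp-.5454 0.0011321823142722565 z 0.059308898722025244
-.28,0,.055 tcp [ 0.535 -0.106  0.065] tool cm [ 3.39 -0.23  3.71] rows>= 0.8107899736547444
-.215,0,.055 tcp [ 0.544 -0.042  0.065] tool cm [ 4.77 -0.1   4.41] rows>= 1.0484241723282948
```

```bash
python3 -m crank '[[[1.7,-0.1,1.9,0],[1.7,-0.1,1.85,0],[0,0,0,0],[0.8,0,0.7,0],[0.8,0,0.7,0],[0.8,0,0.75,0],[0.8,0,0.75,0],[0.8,0,0.75,0],[0.8,0,0.75,0],[0,0,0,0]]]'; python3 st.py; python3 go.py -.215,0,.055 -.16,0,.055
```

```text
clock: 19.92
tool_pos: [0.5444, -0.0407, 0.0633]
orientation: [-1.938, -1.723, -0.855]
wrist_force: [-0.1, -0.3, -0.1]
finger_gap: 0.0008
grip_force: 0.1
q [-0.493  0.699  1.806  0.869  1.058 -0.985] p [ 0.5444 -0.0407  0.0633]
R [[0.049, 0.984, 0.174], [0.733, -0.154, 0.662], [0.678, 0.095, -0.729]]
tilt 43.2 az 75.3 t 19.925 F [-0.1 -0.3 -0.1]
tip s 0.045024372797450536 stand x -0.21377562720254945 perp-.5454 0.0005324232889613034 z 0.05307194616379302
-.215,0,.055 tcp [ 0.544 -0.042  0.065] tool cm [ 0.04 -0.03 -0.23] rows>= 0.03766281359876431
-.16,0,.055 tcp [0.551 0.013 0.065] tool cm [ 4.03 -0.08  3.74] rows>= 0.8871281458162482
```

```bash
python3 -m crank '[[[0.3,0,0.26,0],[0.3,0,0.26,0],[0.3,0,0.26,0]]]' | grep -E 'pos|force'; python3 -m crank '[[[0.3,0,0.26,0],[0.3,0,0.26,0],[0.3,0,0.26,0]]]'| grep -E 'pos|force'; python3 -m crank '[[[0.3,0,0.26,0],[0.3,0,0.26,0]]]'| grep -E 'pos|force'; python3 st.py
```

```text
tool_pos: [0.5461, -0.03, 0.0634]
wrist_force: [-1.2, -3.4, -1.0]
grip_force: 2.1
tool_pos: [0.5478, -0.0175, 0.0639]
wrist_force: [-0.4, -3.0, -2.2]
grip_force: 1.7
tool_pos: [0.5493, -0.0098, 0.0645]
wrist_force: [-1.0, -4.8, -0.7]
grip_force: 2.4
q [-0.438  0.689  1.825  0.907  1.027 -0.969] p [ 0.5493 -0.0098  0.0645]
R [[0.049, 0.983, 0.174], [0.733, -0.154, 0.662], [0.678, 0.095, -0.729]]
tilt 43.2 az 75.2 t 20.925 F [-1.  -4.8 -0.7]
tip s 0.07631160679182927 stand x -0.1824883932081707 perp-.5454 0.001020136122124371 z 0.05432427459392817
```

```bash
python3 -m crank '[[[0.22,0,0.2,0],[0.22,0,0.2,0],[0.22,0,0.2,0]]]' | grep -E 'pos|t_force'; python3 -m crank '[[[0.22,0,0.2,0],[0.22,0,0.2,0],[0,0,0,0]]]'| grep -E 'pos|t_force';  python3 st.py|tail -2; for i in 1; do :; done; python3 -m crank '[[[0.07,0,0.065,0],[0.07,0,0.065,0],[0.07,0,0.065,0]]]'| grep -E 'pos|t_force'; python3 st.py | tail -2
```

```text
tool_pos: [0.5506, -0.0011, 0.0645]
wrist_force: [-2.1, -5.1, -0.4]
tool_pos: [0.5514, 0.005, 0.0646]
wrist_force: [0.2, -2.7, -1.7]
tilt 43.2 az 75.3 t 21.675 F [ 0.2 -2.7 -1.7]
tip s 0.09120722499296816 stand x -0.16759277500703182 perp-.5454 0.0010921822584444296 z 0.05438972955819787
tool_pos: [0.5519, 0.0075, 0.0645]
wrist_force: [-1.6, -6.1, -0.8]
tilt 43.2 az 75.3 t 22.05 F [-1.6 -6.1 -0.8]
tip s 0.0937177649852125 stand x -0.16508223501478747 perp-.5454 0.0011946189859479706 z 0.0543223296381342
```

```bash
python3 -m crank '[[[0.11,0,0.1,0],[0.11,0,0.1,0]]]'| grep -E 'pos|t_force'; python3 -m crank '[[[0.11,0,0.1,0],[0.11,0,0.1,0]]]'| grep -E 'pos|t_force'; python3 -m crank '[[[0.11,0,0.1,0],[0,0,0,0]]]'| grep -E 'pos|t_force'; python3 st.py | tail -2
```

```text
tool_pos: [0.5523, 0.0104, 0.0646]
wrist_force: [-0.9, -5.0, -0.6]
tool_pos: [0.5527, 0.0133, 0.0646]
wrist_force: [-1.7, -5.4, -0.8]
tool_pos: [0.553, 0.0149, 0.0646]
wrist_force: [-0.5, -4.3, -0.9]
tilt 43.2 az 75.3 t 22.8 F [-0.5 -4.3 -0.9]
tip s 0.10125506328548159 stand x -0.15754493671451839 perp-.5454 0.00124038678093219 z 0.054389262784631506
```

```bash
python3 -m crank '[[[0.07,0,0.065,0],[0.07,0,0.065,0]]]'| grep -E 'pos|t_force'; python3 -m crank '[[[0.07,0,0.065,0],[0,0,0,0]]]'| grep -E 'pos|t_force'; python3 st.py | tail -2
```

```text
tool_pos: [0.5532, 0.0167, 0.0646]
wrist_force: [-0.5, -4.6, -0.5]
tool_pos: [0.5534, 0.0177, 0.0646]
wrist_force: [-0.8, -5.4, -0.3]
tilt 43.2 az 75.3 t 23.3 F [-0.8 -5.4 -0.3]
tip s 0.10403563757969855 stand x -0.15476436242030142 perp-.5454 0.0013078984596733845 z 0.05437545456291159
```

```bash
python3 -m crank '[[[0.07,0,0.065,0],[0.07,0,0.065,0]]]'| grep -E 'pos|t_force'; python3 -m crank '[[[0.07,0,0.065,0],[0.07,0,0.065,0],[0,0,0,0]]]'| grep -E 'pos|t_force'
```

```text
tool_pos: [0.5538, 0.0191, 0.0645]
wrist_force: [-1.1, -10.1, -0.3]
tool_pos: [0.5544, 0.0205, 0.0645]
wrist_force: [-1.8, -11.2, -0.4]
```

```bash
python3 st.py | tail -2
```

```text
tilt 43.1 az 75.1 t 23.925 F [ -1.8 -11.2  -0.4]
tip s 0.10693872035876549 stand x -0.15186127964123447 perp-.5454 0.0018860673511237325 z 0.05432080124614939
```

```bash
python3 -m crank '[[[0.07,0,0.065,0],[0.07,0,0.065,0],[0,0,0,0],[0,0,0,0]]]'| grep -E 'pos|t_force'; python3 st.py|tail -2; python3 - <<'E'
from h import *
cv2.imwrite("pics/e.png",np.vstack([cv2.resize(robot.capture("top")[180:290,235:435,::-1],(545,300),interpolation=2),cv2.resize(robot.capture("scene")[190:310,250:468,::-1],(545,300),interpolation=2)]))
E
```

```text
tool_pos: [0.5549, 0.0218, 0.0646]
wrist_force: [-2.0, -15.5, 0.9]
tilt 43.1 az 75.0 t 24.425 F [ -2.  -15.5   0.9]
tip s 0.10834076182175231 stand x -0.15045923817824766 perp-.5454 0.0022190123369628667 z 0.054328239470841116
```

View pics/e.png

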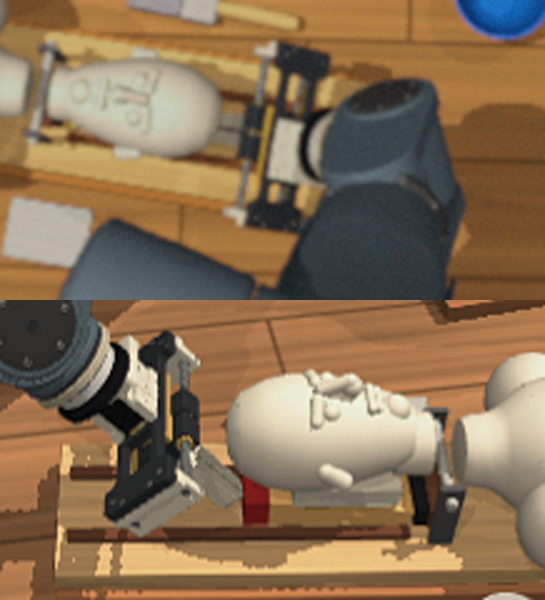

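The prop is home under the head. The force rose at about 3 N/mm to 15.5 N, and the red tail is at scene crop (255,497) with the fingers clear of the crown. I'll back out.

```bash
python3 -m crank '[[[-0.1,0,-0.09,0],[-0.2,0,-0.18,0],[-0.4,0,-0.38,0],[-1,0,-0.95,0],[-1.5,0,-1.4,0],[-2,0,-1.9,0],[-2,0,-1.9,0],[0,0,0,0]]]'; python3 -m crank '[[[1.3,0.2,-1.5,0],[2,0.3,-2.2,0],[2,0.3,-2.2,0],[-2,0,-1.9,0],[-2,0,-1.9,0],[0,0,0,0],[0,0,0,0]]]'; python3 - <<'E'
from h import *
cv2.imwrite("pics/f.png",np.vstack([cv2.resize(robot.capture("top")[180:290,235:435,::-1],(545,300),interpolation=2),cv2.resize(robot.capture("scene")[190:310,250:468,::-1],(545,300),interpolation=2)]))
E
```

```text
clock: 25.52
tool_pos: [0.5388, -0.0768, 0.0653]
orientation: [-1.942, -1.721, -0.856]
wrist_force: [-0.9, 0.7, -0.5]
finger_gap: 0.0005
grip_force: 0.0
clock: 26.4
tool_pos: [0.5305, -0.1292, 0.1462]
orientation: [-1.938, -1.723, -0.855]
wrist_force: [0.1, 0.2, 0.7]
finger_gap: 0.0006
grip_force: 0.0
```

View pics/f.png

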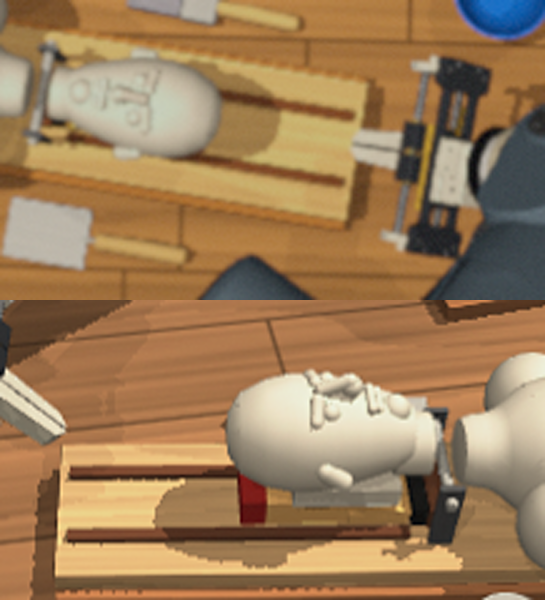

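The final view shows the prop between the battens, with its tail at crop (252,497) under the head. The head is carried, the arm is clear and the neighbouring objects are unmoved.

```bash
python3 -c "
from bench import robot;print(robot.finish_job())"
```

```text
the job is handed in; nothing more can be done
None
```

The job is handed in at about 26.5 s: the prop lies flat between the battens, pushed home against the buffer at about 15 N (roughly 3.5 mm squeeze), and carries the head; the robot is clear, and nothing else near the stand looks moved in the last pictures.

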